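# Pick out the soft rubber mounts

### The arm

A 7-joint arm with a two-finger parallel gripper is mounted at the origin on the work surface. World frame = base frame: x ahead of the robot, y to its left, z up, the work surface at z = 0. Lengths are in mm, angles in rad, forces in N, time in s.
With the tool pointing down it reaches from about 400 to 850 mm from the base axis. Payload 4.5 kg.
Tool frame: the origin (TCP) lies between the finger pads; the fingertips stand 11 mm ahead of it and the grasp point (between the pads) lies 8 mm behind it; z points along the fingers, y is the line along which they close (so a half turn about z gives the same grasp; the last joint's range is limited). The gripper opens to 85 mm and grips with 20 to 120 N. Pads are 22 mm wide; open, the fingers measure 114 mm over their backs; the gripper's body (76 mm by 85 mm) begins 54 mm behind the grasp point. The pads swing forward as they close: fully open they stand 13 mm farther back than shut.
Start: joints at [1.383, 0.689, -0.195, 1.565, 0.157, 0.902, -0.215], TCP at [137.519, -609.706, 242.317] pointing down, gripper open.
Joint ranges: [-3.01, 3.01], [-0.46, 2.08], [-1.47, 1.51], [0.13, 2.56], [-1, 4.14], [0.04, 2.09], [-2.66, 2.66]. Speed limits (rad/s): [2.57, 2.57, 3.14, 3.14, 3.14, 3.14, 3.14].

### API

Orientations are given as a unit quaternion [w, x, y, z].
In Python, from station import sensors, snapshot, order gives the robot as it stands. The module is installed in compiled form; this text tells all that it offers.
- The arm moves only by the tool carry_out, never from a script. Its argument "series" is a list that holds one entry, the list of rows, each a list of 5 numbers: the shift along the tool's x, y, z in cm, then the turn about the tool's z in rad, then the opening in per cent of the stroke, from 0 (shut) to 100 (fully open). In form: [[[x, y, z, spin, fingers], ...]]. A call has 1 to 20 rows; each row shifts and turns the commanded pose from where the row before left it, along the tool's axes as they then stand; what a row does not reach is not made up. A row lasts 1/8 s, in which the tool goes at most 62.5 mm and 10.7 degrees, less where a joint would pass 70% of its speed; a pose out of reach is approached as far as the arm can. A call is refused whole if a number of a shift passes 6.25 or a number of a turn 0.188, either way. A call with a gripper value outside its range is refused whole. The fingers move at their own pace and stop on an object; "squeeze" is the grip in N (left out, the last holds). Time passes only in rows, so rows that do not move let the fingers close. It gives the time, the measured TCP pose, the force, the opening and the grip force at its end, in the units of the state.
- sensors.state(): the state, without advancing time (a new reading comes with each control period).
- snapshot(name): name is "scene" or "top"; returns a dict with "image" (420x560x3 uint8, red, green, blue), "depth" (420x560 float32, mm along the optical axis (not along the pixel's ray), 0 where there is no reading), "fx", "fy", "cx", "cy" (pixels), "R" (3x3) and "t" (3): a world point X has camera coordinates R X + t. Camera axes: x right, y down, z forward; pixel columns grow to the right and rows downward; lengths in mm; the calibration is good to about 2 mm. A picture is of the moment at which its call begins.
- order.close_job(): hands the job in; it is judged then, once.
The state is a dict: "clock": time; "joint_positions": joint angles; "joint_vel": joint speeds; "joint_torque": joint torques, N m; "tool_pos": TCP position; "ee_rot": TCP orientation; "ft_force": force on the tool from outside, world axes, zero at the start; "moment": the same for the moment, N m; "finger_gap": finger opening in mm; "grip_force": force on a finger pad.
Only numpy, scipy, OpenCV 4.12 (cv2) and the standard library are available. Lean on these libraries where they do the work, as an engineer would, in place of code of your own. Each camera call takes 0.05 s, during which the arm holds its last target. There are 200 camera calls.

### The job

Four rubber mounts that look alike stand under the lamp in the rack: two have gone soft and two are still firm. Squeeze them between the fingers, plate to plate, to feel which are soft; put the two soft ones into the red tray, side by side on its floor, and leave the firm ones standing in their places, without taking them out. Leave everything else on the bench where it is.

Things in the scene. Friction and masses are not known exactly. Their poses are not given: they have to be found in the camera images.
- place_1 (a point): Place 1 of 4 in the rack's row, at rack y = +150: the centre of the mount that stands here at the start, 20 above the deck; fixed to the rack, axes as the rack's. Mounts (mm; not tracked): alike, brown rubber cylinder, 34 across, between two square steel plates 40 x 40 x 4; 50 long plate to plate, 40 high, 0.15 kg.
- place_2 (a point): Place 2 of 4 in the rack's row, at rack y = +50: the centre of the mount that stands here at the start, 20 above the deck; fixed to the rack, axes as the rack's. The plates face along rack +y and -y: the fingers close along rack y on their outer faces, upper half or middle.
- place_3 (a point): Place 3 of 4 in the rack's row, at rack y = -50: the centre of the mount that stands here at the start, 20 above the deck; fixed to the rack, axes as the rack's. Two of the four mounts are soft: squeezed plate to plate with more than 12 N they shorten by 10, to 40 long, and spring back when let go.
- place_4 (a point): Place 4 of 4 in the rack's row, at rack y = -150: the centre of the mount that stands here at the start, 20 above the deck; fixed to the rack, axes as the rack's. Two of the four mounts are firm: squeezed, they shorten by 1 at most, whatever the grip. Any place may hold either kind.
- rack: Sample rest, fixed (all sizes in mm): aluminium deck 75 (x) x 470 (y) x 30 high. Origin: centre of its underside, on the bench; x points away from the robot, y along the row of four mounts, z up. Each mount stands between two small blue lips (6 high, 36 along y), one before and one behind it; the deck beside the mounts is bare, 50 clear between neighbours.
- lamp_edge (a point): Middle of the lower near edge of the white lamp fixed above the mounts, straight above their row, 105 above their centres. From here the lamp runs 30 away from the robot, 24 up and 235 to each side, with posts at its ends. Because of it the tool must come in leaning, its body towards the robot, about 30 degrees from vertical (25 to 40). Axes as the rack's.
- red_tray: Red open tray, fixed, 150 (x) x 160 (y), 30 high, walls and floor 4 thick; empty at the start; at the robot's left or right, in front of the rack. Origin: centre of its underside.
- grey_tray: Grey open tray of the same size, fixed, on the other side, holding gauges; not used. Origin: centre of its underside.
- gauge_block: Steel slab 35 x 60 x 12, lying in the grey tray; origin under its centre. To be left alone.
- ring_gauge: Dark steel ring, 56 across and 18 high, in the grey tray; origin under its centre. To be left alone.
- plug_gauge: Brass pin, 24 across and 50 high, standing in the grey tray; origin under its centre. To be left alone.
- oil_jar: Amber jar, 48 across and 60 high, standing on the bench in front of the rack between the trays; origin under its centre. To be left alone.
- driver: Screwdriver, 160 long, lying on the bench at the left; origin below its middle. To be left alone.
- weight: Brass weight, 50 across and 45 high, on the bench behind the rack; origin under its centre. To be left alone.
- wood_case: Wooden case 70 x 110 x 35, on the bench behind the rack; origin under its centre. To be left alone.

How it is judged:
By the outcome, as a careful person would: the job done as asked, in the order asked, and still so for the second after the job is handed in, with the robot touching nothing.
It also fails if it takes over 72 s, if anything falls off the work surface, if the arm or the gripper's body presses on something with over 40 N, if the wrist force passes 120 N, or if a joint passes its speed limit or range.

## Working session

There is one attempt and no reset: what is moved stays moved. The work goes in short steps, Python scripts to look and compute and a tool call to move; the robot and the scene stay as the last step left them, time stands still between calls to the robot, and variables do not carry over. Pictures are saved under pics/ and viewed, at most 10 in all, crops included, and the job is handed in when it is done.

Besides the shell and the picture viewer there is one more tool, called in YAML: its name, and indented under it one key for each argument. carry_out: Moves the arm, as the interface text tells. Its arguments: {"type":"object","properties":{"series":{"type":"array","items":{"type":"array","items":{"type":"array","items":{"type":"number"}}}},"squeeze":{"type":"number"}},"required":["series"]}

```bash
mkdir -p pics; python3 - <<'E'
from station import sensors, snapshot
import cv2,numpy as np
s=sensors.state();print({k:np.round(v,3).tolist() for k,v in s.items()})
for n in("scene","top"):
    d=snapshot(n);cv2.imwrite(f"pics/{n}0.png",d["image"][:,:,::-1]);np.savez(f"{n}0.npz",**d)
    print(n,d["fx"],d["cx"],d["cy"],np.round(d["R"],3).tolist(),np.round(d["t"],1))
E
```

```text
{'clock': 0.0, 'joint_positions': [1.383, 0.69, -0.195, 1.566, 0.157, 0.903, -0.215], 'joint_vel': [0.0, -0.001, -0.0, -0.0, -0.0, -0.0, 0.001], 'joint_torque': [0.0, -53.96, -1.266, -15.854, 0.009, 0.01, -0.0], 'tool_pos': [137.292, -609.074, 241.468], 'ee_rot': [-0.001, 0.994, 0.111, -0.0], 'ft_force': [0.085, 0.291, 0.372], 'moment': [0.025, 0.032, 0.018], 'grip_force': 0.0, 'finger_gap': 85.598}
scene 512.7219829880479 275.81840228167874 213.34161329953636 [[-0.106, 0.994, -0.001], [0.515, 0.054, -0.855], [-0.851, -0.091, -0.518]] [ -31.3 -204.2 1731.7]
top 402.74523649858975 275.28634760421147 210.91046228376254 [[-0.001, -1.0, 0.005], [-0.996, 0.001, -0.087], [0.087, -0.006, -0.996]] [ 69.9 597.5 971. ]
```

View pics/scene0.png

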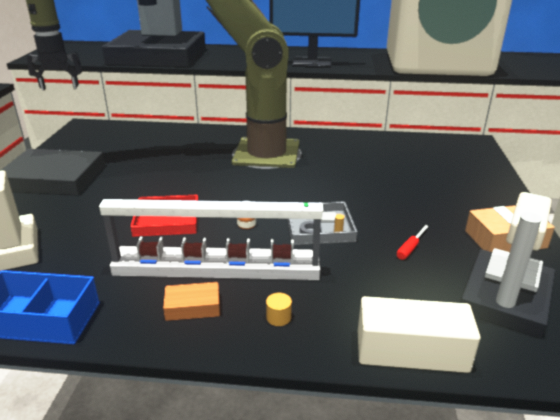

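View pics/top0.png

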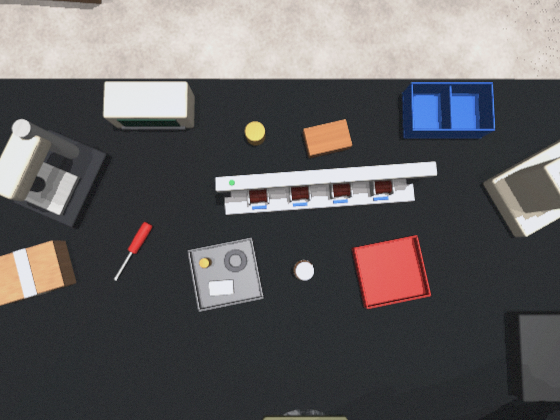

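The scene view shows the four mounts under the white lamp, with the red tray at the robot's right (top-view pixel about (392,271)). The grey tray is at (226,274), the jar at (304,270), and the mounts run from (258,198) to (384,187).

```bash
cat > h.py <<'E'
import numpy as np,cv2
def cloud(d):
    v,u=np.mgrid[:420,:560];z=d["depth"].astype(float)
    P=np.stack([(u-d["cx"])/d["fx"]*z,(v-d["cy"])/d["fy"]*z,z],-1)
    W=(P-d["t"])@d["R"]; W[z==0]=np.nan; return W
def rect(p):
    return cv2.minAreaRect(np.float32(p[:,:2]))
def ray(d,u,v,z):
    r=np.array([(u-d["cx"])/d["fx"],(v-d["cy"])/d["fy"],1])@d["R"];o=-d["R"].T@d["t"]
    return o+r*(z-o[2])/r[2]
E
python3 - <<'E'
from h import *
for n in("top","scene"):
    d=dict(np.load(f"{n}0.npz"));W=cloud(d);h=cv2.cvtColor(d["image"],cv2.COLOR_RGB2HSV).astype(int);Z=W[...,2]
    H,S,V=h[...,0],h[...,1],h[...,2]
    print(n)
    box=(W[...,0]>350)&(W[...,0]<800)&(abs(W[...,1])<400)
    lamp=box&(Z>165)&(Z<190)&(S<60)
    print("lamp",lamp.sum(),rect(W[lamp]),np.median(Z[lamp]),np.array(cv2.boxPoints(rect(W[lamp]))).round(1).tolist())
    deck=box&(Z>24)&(Z<36)&(S<60)&(W[...,0]>480)
    print("deck",deck.sum(),rect(W[deck]) ,np.median(Z[deck]))
    red=((H<12)|(H>168))&(S>120)&box
    for nm,m in(("tray",red&(V>110)),("mount",red&(V<=110)&(Z>30)),("blue",box&(H>100)&(H<130)&(S>110)&(V>60))):
        k,l,st,c=cv2.connectedComponentsWithStats(m.astype(np.uint8))
        for i in range(1,k):
            if st[i,4]>25:
                p=W[l==i];p=p[~np.isnan(p[:,0])];r=rect(p)
                print(nm,st[i].tolist(),"med",np.median(p,0).round(0),"z",np.percentile(p[:,2],[2,98]).round(0),"rect",np.round(r[0],0),np.round(r[1],0),round(r[2],1))
E
```

```text
top
lamp 3230 ((659.578125, -37.50157165527344), (30.951984405517578, 469.6481018066406), 4.201462745666504) 179.1617334250074 [[626.9000244140625, 195.60000610351562], [661.2999877929688, -272.79998779296875], [692.2000122070312, -270.6000061035156], [657.7999877929688, 197.8000030517578]]
deck 2956 ((575.5060424804688, 4.49932861328125), (169.74017333984375, 566.8419189453125), 4.21092414855957) 30.34765470859151
tray [141, 222, 11, 21, 132] med [551. 392.  23.] z [13. 28.] rect [547. 397.] [23. 47.] 60.7
tray [354, 235, 77, 74, 3974] med [ 446. -218.    5.] z [ 1. 32.] rect [ 447. -220.] [158. 169.] 11.1
mount [375, 181, 17, 12, 172] med [ 652. -188.   64.] z [56. 69.] rect [ 653. -188.] [26. 39.] 0.9
mount [333, 184, 17, 12, 173] med [644. -89.  65.] z [56. 69.] rect [646. -88.] [27. 39.] 2.0
mount [292, 187, 17, 12, 175] med [637.  13.  64.] z [56. 68.] rect [639.  11.] [26. 39.] 2.0
mount [250, 190, 17, 12, 175] med [630. 111.  65.] z [56. 69.] rect [631. 112.] [25. 38.] 6.7
blue [403, 126, 67, 13, 583] med [ 791. -326.   40.] z [-0. 72.] rect [ 794. -330.] [140.  12.] 89.8
blu
[... 1193 characters left out ...]
 [46. 67.] rect [654. -88.] [25. 34.] 5.8
mount [229, 244, 16, 12, 154] med [651.  14.  60.] z [49. 66.] rect [649.  12.] [23. 34.] 9.2
mount [275, 245, 15, 12, 111] med [643. 113.  61.] z [50. 66.] rect [640. 113.] [23. 32.] 4.7
blue [140, 260, 16, 3, 47] med [ 682. -186.   35.] z [33. 37.] rect [ 681. -186.] [12. 35.] 6.0
blue [185, 260, 16, 4, 49] med [673. -86.  34.] z [29. 37.] rect [671. -86.] [20. 33.] 3.4
blue [229, 261, 16, 4, 53] med [668.  12.  35.] z [29. 38.] rect [662.  14.] [34. 21.] 89.9
blue [274, 262, 16, 4, 58] med [660. 113.  34.] z [29. 38.] rect [655. 114.] [22. 33.] 1.8
blue [27, 273, 73, 33, 1339] med [ 793. -332.   43.] z [-1. 70.] rect [ 750. -328.] [141. 102.] 88.7
```

The row centre comes out at about (644.5, -38.3) with a yaw of +0.073, and the lips and mounts agree with that. Rows can only spin about tool z, so I'll check with a small move what the arm really does.

carry_out:
  series:
    - [[0,0,0,0.15,100],[0,0,0,0,100]]
  squeeze: 30

```text
clock: 0.35
tool_pos: [137.5, -609.4, 241.9]
ee_rot: [-0.0, 0.999, 0.037, -0.0]
ft_force: [0.3, -0.4, 0.2]
finger_gap: 85.6
grip_force: 0.0
```

carry_out:
  series:
    - [[3.1,-4.4,-0.5,0,100],[3.1,-4.4,-0.5,0,100],[3.1,-4.4,-0.5,0,100],[3.1,-4.4,-0.5,0,100],[3.1,-4.4,-0.5,0,100],[3.1,-4.4,-0.5,0,100],[3.1,-4.4,-0.5,0,100],[3.1,-4.4,-0.5,0,100],[3.1,-4.4,-0.5,0,100],[3.1,-4.4,-0.5,0,100],[3.1,-4.4,-0.5,0,100],[3.1,-4.4,-0.5,0,100],[3.1,-4.4,-0.5,0,100],[3.1,-4.4,-0.5,0,100],[0,0,0,0,100]]

```text
clock: 2.22
tool_pos: [528.0, 41.4, 312.5]
ee_rot: [-0.002, 0.999, 0.041, 0.001]
ft_force: [-0.2, -0.5, -0.1]
finger_gap: 85.6
grip_force: 0.0
```

```bash
python3 -c "
from station import sensors;s=sensors.state();print(s['clock'],[round(float(x),3) for x in s['joint_positions']])"
```

```text
2.225 [-0.053, 0.475, -0.172, 1.762, 0.096, 0.91, -1.753]
```

carry_out:
  series:
    - [[5,0,0,0,100],[5,0,0,0,100],[5,0,0,0,100],[5,0,0,0,100],[5,0,0,0,100],[5,0,0,0,100],[5,0,0,0,100],[5,0,0,0,100],[0,0,0,0,100]]

```text
clock: 3.35
tool_pos: [868.7, 51.6, 299.9]
ee_rot: [0.001, 1.0, 0.026, 0.01]
ft_force: [-0.3, 0.1, -0.8]
finger_gap: 85.5
grip_force: 0.0
```

```bash
python3 -c "
from station import sensors;s=sensors.state();print(s['clock'],[round(float(x),3) for x in s['joint_positions']])"
```

```text
3.35 [-0.128, 1.207, 0.227, 0.165, -0.212, 1.754, -1.608]
```

carry_out:
  series:
    - [[4,0,0,0,100],[4,0,0,0,100],[4,0,0,0,100],[0,0,0,0,100]]

```text
clock: 3.85
tool_pos: [873.2, 60.1, 284.9]
ee_rot: [-0.004, 0.999, 0.043, 0.011]
ft_force: [-0.8, 0.2, 0.2]
finger_gap: 85.4
grip_force: 0.0
```

```bash
cat >s.py <<'E'
from station import sensors
import numpy as np
from scipy.spatial.transform import Rotation as R
s=sensors.state();q=np.array(s['ee_rot']);M=R.from_quat(q[[1,2,3,0]]).as_matrix()
c,n=np.cos(.0733),np.sin(.0733);K=np.array([[c,-n,0],[n,c,0],[0,0,1]])
L=K.T@M
print(s['clock'],'q',np.round(s['joint_positions'],3),'pos',np.round(s['tool_pos'],1),'F',np.round(s['ft_force'],1),'gap',round(float(s['finger_gap']),1),round(float(s['grip_force']),1))
print('tool axes in rack: x',L[:,0].round(3),'y',L[:,1].round(3),'z',L[:,2].round(3),'lean deg',round(np.degrees(np.arctan2(L[0,2],-L[2,2])),1))
C=np.array([644.5,-38.3,50]);print('TCP rel row centre (rack axes)',(K.T@(np.array(s['tool_pos'])-C)).round(1))
E
python3 s.py
```

```text
3.85 q [-0.08   1.216 -0.618  0.149  0.587  1.78  -1.655] pos [873.2  60.1 284.9] F [-0.8  0.2  0.2] gap 85.4 0.0
tool axes in rack: x [1.    0.012 0.022] y [ 0.012 -1.    -0.006] z [ 0.022  0.006 -1.   ] lean deg 1.3
TCP rel row centre (rack axes) [235.2  81.4 234.9]
```

carry_out:
  series:
    - [[-2,0,-5,0,100],[-2,0,-5,0,100],[-2,0,-5,0,100],[-2,0,-5,0,100],[-2,0,-5,0,100],[-2,0,-5,0,100],[-1,0,-6,0,100],[0,0,-6,0,100],[0,0,-6,0,100],[0,0,-6,0,100],[0,0,-6,0,100],[0,0,0,0,100]]

```text
clock: 5.35
tool_pos: [689.8, 39.9, 689.2]
ee_rot: [-0.0, 0.994, 0.039, 0.102]
ft_force: [0.5, 0.5, 0.2]
finger_gap: 85.2
grip_force: 0.0
```

```bash
python3 s.py
```

```text
5.35 q [-0.16   0.722  0.409  0.136 -0.347  2.089 -1.574] pos [689.8  39.9 689.2] F [0.5 0.5 0.2] gap 85.2 0.0
tool axes in rack: x [0.979 0.005 0.203] y [ 0.004 -1.     0.008] z [ 0.203 -0.007 -0.979] lean deg 11.7
TCP rel row centre (rack axes) [ 50.9  74.7 639.2]
```

Pushing up against the j6 limit makes the tool lean towards the robot, 11.7° so far. I'll continue up the arc to about 30–32°.

carry_out:
  series:
    - [[-1.2,0,-5,0,100],[-1,0,-5,0,100],[-0.8,0,-5,0,100],[-0.5,0,-5,0,100],[0,0,0,0,100]]

```text
clock: 5.98
tool_pos: [627.5, 35.4, 793.8]
ee_rot: [-0.004, 0.983, 0.039, 0.181]
ft_force: [-0.1, 0.3, -0.4]
finger_gap: 85.6
grip_force: 0.0
```

```bash
python3 s.py
```

```text
5.975 q [-0.177  0.563  0.419  0.136 -0.338  2.089 -1.575] pos [627.5  35.4 793.8] F [-0.1  0.3 -0.4] gap 85.6 0.0
tool axes in rack: x [0.935 0.007 0.356] y [ 0.005 -1.     0.006] z [ 0.356 -0.004 -0.935] lean deg 20.8
TCP rel row centre (rack axes) [-11.5  74.7 743.8]
```

carry_out:
  series:
    - [[-0.4,0,-5,0,100],[-0.3,0,-5,0,100],[-0.2,0,-5,0,100],[-0.1,0,-5,0,100],[0,0,-5,0,100],[0,0,0,0,100]]

```text
clock: 6.72
tool_pos: [531.4, 27.8, 905.6]
ee_rot: [-0.009, 0.961, 0.039, 0.274]
ft_force: [0.3, -0.1, -0.4]
finger_gap: 85.2
grip_force: 0.0
```

```bash
python3 s.py
```

```text
6.725 q [-0.22   0.371  0.462  0.136 -0.334  2.089 -1.574] pos [531.4  27.8 905.6] F [ 0.3 -0.1 -0.4] gap 85.2 0.0
tool axes in rack: x [0.849 0.007 0.528] y [ 0.006 -1.     0.004] z [ 0.528 -0.    -0.849] lean deg 31.9
TCP rel row centre (rack axes) [-108.    74.2  855.6]
```

carry_out:
  series:
    - [[-2.75,0.18,4.65,0,100],[-2.75,0.18,4.65,0,100],[-2.75,0.18,4.65,0,100],[-2.75,0.18,4.65,0,100],[-2.75,0.18,4.65,0,100],[-2.75,0.18,4.65,0,100],[-2.75,0.18,4.65,0,100],[-2.75,0.18,4.65,0,100],[-2.75,0.18,4.65,0,100],[-2.75,0.18,4.65,0,100],[-2.75,0.18,4.65,0,100],[-2.75,0.18,4.65,0,100],[-2.75,0.18,4.65,0,100],[0,0,0,0,100]]

```text
clock: 8.48
tool_pos: [564.7, 19.3, 292.5]
ee_rot: [-0.014, 0.966, 0.033, 0.258]
ft_force: [0.3, 0.4, -0.1]
finger_gap: 85.3
grip_force: 0.0
```

```bash
python3 s.py
```

```text
8.475 q [-0.215  0.406  0.127  2.189 -0.948  0.045 -0.678] pos [564.7  19.3 292.5] F [ 0.3  0.4 -0.1] gap 85.3 0.0
tool axes in rack: x [ 0.867 -0.007  0.499] y [-0.003 -1.    -0.009] z [ 0.499  0.007 -0.867] lean deg 29.9
TCP rel row centre (rack axes) [-75.4  63.3 242.5]
```

Lean is kept, but j6 sits at its lower limit here. I'll fit a small kinematic model from the recorded poses to see which wrist branch suits the low poses.

```bash
cat > kin.py <<'E'
import numpy as np, itertools
from scipy.optimize import least_squares
from scipy.spatial.transform import Rotation as R
D=[([1.383,.69,-.195,1.566,.157,.903,-.215],[137.3,-609.1,241.5],[-.001,.994,.111,0]),
([-.053,.475,-.172,1.762,.096,.91,-1.753],[528,41.4,312.5],[-.002,.999,.041,.001]),
([-.128,1.207,.227,.165,-.212,1.754,-1.608],[868.7,51.6,299.9],[.001,1,.026,.01]),
([-.08,1.216,-.618,.149,.587,1.78,-1.655],[873.2,60.1,284.9],[-.004,.999,.043,.011]),
([-.16,.722,.409,.136,-.347,2.089,-1.574],[689.8,39.9,689.2],[0,.994,.039,.102]),
([-.22,.371,.462,.136,-.334,2.089,-1.574],[531.4,27.8,905.6],[-.009,.961,.039,.274]),
([-.215,.406,.127,2.189,-.948,.045,-.678],[564.7,19.3,292.5],[-.014,.966,.033,.258])]
S=None
def fk(q,p,s):
    o=np.zeros(3);M=np.eye(3)
    h,L1,a1,L2,a2,d,o1,o7=p
    Z=lambda a:R.from_euler('z',a).as_matrix(); Y=lambda a:R.from_euler('y',a).as_matrix()
    M=Z(s[0]*q[0]+o1);o=np.array([0,0,h]);M=M@Y(q[1])@Z(s[1]*q[2]);o=o+M@[a1,0,L1]
    M=M@Y(q[3]);o=o+M@[-a1,0,0];M=M@Z(s[2]*q[4]);o=o+M@[0,0,L2]
    M=M@Y(q[5]);o=o+M@[a2,0,0];M=M@Z(s[3]*q[6]+o7);return o+M@[0,0,d],M
def fit():
    best=None
    for s in itertools.product((1,-1),repeat=4):
      for o7 in(0,1.57,3.14,-1.57):
        def f(p):
            e=[]
            for q,x,w in D:
                o,M=fk(q,p,s);W=R.from_quat(np.array(w)[[1,2,3,0]]).as_matrix()
                e+=list(o-x)+list(((M-W)*300).ravel())
            return e
        r=least_squares(f,[330,400,0,400,0,250,0,o7])
        if best is None or r.cost<best[0]: best=(r.cost,r.x,s,f)
    return best
if __name__=="__main__":
    b=fit();print(b[0],b[1].round(2),b[2]);e=np.array(b[3](b[1])).reshape(-1,12);print(e[:,:3].round(1),abs(e[:,3:]).max(1).round(1))
    np.savez("kin.npz",p=b[1],s=b[2])
E
python3 kin.py
```

```text
747.4109951911099 [ 3.4136e+02  5.6276e+02  5.7000e-01  3.4525e+02 -1.9400e+00  3.1692e+02
 -6.0000e-02  1.5100e+00] (-1, -1, -1, -1)
[[  8.1   0.    2.7]
 [  0.4  13.5   1.5]
 [  2.4  -8.2  -5.5]
 [ -2.4 -11.9  14.6]
 [  5.5   2.2  -7. ]
 [  3.4  11.4  -4.2]
 [ -4.    8.7  -2.1]] [0.9 0.5 0.7 0.9 3.6 9.9 9.8]
```

```bash
cat > ik.py <<'E'
from kin import *
k=np.load("kin.npz");p,s=k["p"],k["s"]
lo=np.array([-3.01,-.46,-1.47,.13,-1,.04,-2.66]);hi=np.array([3.01,2.08,1.51,2.56,4.14,2.09,2.66])
C=np.array([644.5,-38.3,50]);K=R.from_euler('z',.0733).as_matrix()
def tgt(x,y,z,lean,flip=0):
    a=np.radians(lean);L=np.array([[np.cos(a),0,np.sin(a)],[0,-1,0],[np.sin(a),0,-np.cos(a)]])
    if flip: L=L@np.diag([-1,-1,1])
    return C+K@[x,y,z],K@L
def ik(x,M,q0,w=0.0):
    f=lambda q:np.r_[(fk(q,p,s)[0]-x),((fk(q,p,s)[1]-M)*300).ravel(),w*(q-q0)]
    return least_squares(f,np.clip(q0,lo+.01,hi-.01),bounds=(lo,hi),max_nfev=60)
E
python3 - <<'E'
from ik import *
rng=np.random.default_rng(0)
cur=np.array([-.215,.406,.127,2.189,-.948,.045,-.678])
for nm,t in (("p1",(4,150,1)),("p4",(4,-150,1)),("p2pre",(-75,50,128)),("p4pre",(-75,-150,128)),("tray",(-190,-140,0)),("trayhi",(-190,-140,100)),("here",(-75,63,242))):
  for fl in(0,1):
    x,M=tgt(*t,30,fl);out=[]
    for i in range(14):
        r=ik(x,M,rng.uniform(lo,hi))
        if r.cost<20: out.append(r.x)
    out=sorted(out,key=lambda q:np.abs(q-cur).max())
    print(nm,fl,len(out),[q.round(2).tolist() for q in out[:3]])
E
```

```text
p1 0 4 [[0.22, 1.15, -0.87, 2.1, 2.18, 0.89, 2.62], [0.01, 1.0, -0.45, 2.1, 2.42, 0.6, 2.24], [-0.07, 0.97, -0.32, 2.1, 2.54, 0.53, 2.08]]
p1 1 9 [[0.29, 1.24, -1.04, 2.1, 2.14, 1.05, -0.4], [0.28, 1.22, -1.02, 2.1, 2.14, 1.02, -0.41], [0.27, 1.2, -0.98, 2.1, 2.15, 0.99, -0.44]]
p4 0 6 [[0.94, 1.47, -1.38, 1.95, 2.0, 1.05, -2.66], [0.56, 1.01, -0.42, 1.95, 2.79, 0.25, 2.42], [0.5, 0.99, -0.31, 1.95, 3.12, 0.24, 2.05]]
p4 1 7 [[0.91, 1.36, -1.22, 1.95, 2.01, 0.88, 0.38], [0.9, 1.32, -1.17, 1.95, 2.01, 0.82, 0.35], [0.82, 1.19, -0.93, 1.95, 2.08, 0.59, 0.17]]
p2pre 0 7 [[0.34, 0.72, -0.63, 2.29, 2.29, 0.48, 2.49], [0.13, 0.66, -0.28, 2.29, 2.76, 0.34, 1.99], [-0.05, 0.64, 0.0, 2.29, 3.28, 0.32, 1.45]]
p2pre 1 11 [[0.6, 0.99, -1.24, 2.29, 1.93, 0.96, -0.23], [0.56, 0.91, -1.1, 2.29, 1.99, 0.83, -0.3], [0.54, 0.89, -1.06, 2.29, 2.0, 0.79, -0.32]]
p4pre 0 7 [[1.07, 1.2, -1.47, 2.11, 1.75, 0.98, -2.66], [1.07, 1.2, -1.47, 2.11, 1.75, 0.98, -2.66], [0.7, 0.73, -0.51, 2.12, 2.53, 0.14, 2.66]]
p4pre 1 5 [[0.91, 0.86, -0.9, 2.12, 1.89, 0.41, 0.21], [0.75, 0.75, -0.59, 2.12, 2.28, 0.18, -0.22],
[... 172 characters left out ...]
.52, 0.74, 1.85]]
tray 1 10 [[1.09, 1.3, -1.1, 2.45, 2.37, 0.96, -0.03], [1.02, 1.2, -0.92, 2.45, 2.53, 0.84, -0.22], [1.0, 1.18, -0.87, 2.45, 2.58, 0.81, -0.27]]
trayhi 0 2 [[0.82, 0.75, -0.5, 2.42, 3.08, 0.4, 2.23], [0.33, 0.72, 0.3, 2.43, 4.07, 0.66, 1.24]]
trayhi 1 8 [[1.18, 1.16, -1.39, 2.43, 1.98, 0.95, 0.18], [1.13, 1.01, -1.16, 2.43, 2.15, 0.72, 0.02], [1.11, 0.99, -1.12, 2.43, 2.18, 0.69, -0.02]]
here 0 7 [[-0.13, 0.41, 0.07, 2.18, -1.0, 0.07, -0.59], [-0.12, 0.41, 0.06, 2.18, -0.95, 0.06, -0.64], [-0.11, 0.41, 0.04, 2.18, -0.9, 0.06, -0.69]]
here 1 7 [[0.04, 0.41, -0.16, 2.18, 0.9, 0.06, 0.66], [0.1, 0.41, -0.25, 2.18, 1.16, 0.09, 0.41], [0.55, 0.57, -0.99, 2.17, 1.51, 0.51, 0.08]]
```

The low poses need j5 around 2 and a half-turned tool. I'll spin the tool by −π here, which near the wrist singularity takes j5 and j7 the right way.

carry_out:
  series:
    - [[0,0,0,-0.185,100],[0,0,0,-0.185,100],[0,0,0,-0.185,100],[0,0,0,-0.185,100],[0,0,0,-0.185,100],[0,0,0,-0.185,100],[0,0,0,-0.185,100],[0,0,0,-0.185,100],[0,0,0,-0.185,100],[0,0,0,-0.185,100],[0,0,0,-0.185,100],[0,0,0,-0.185,100],[0,0,0,-0.185,100],[0,0,0,-0.185,100],[0,0,0,-0.185,100],[0,0,0,-0.185,100],[0,0,0,-0.185,100],[0,0,0,0,100]]

```text
clock: 10.72
tool_pos: [565.7, 20.5, 297.0]
ee_rot: [0.262, -0.035, 0.964, 0.014]
ft_force: [-0.1, 0.5, 0.4]
finger_gap: 85.8
grip_force: 0.0
```

```bash
python3 s.py
```

```text
10.725 q [-0.213  0.398  0.12   2.188 -0.886  0.043  2.405] pos [565.7  20.5 297. ] F [-0.1  0.5  0.4] gap 85.8 0.0
tool axes in rack: x [-0.863  0.003 -0.506] y [-0.002  1.     0.008] z [ 0.506  0.008 -0.863] lean deg 30.4
TCP rel row centre (rack axes) [-74.3  64.4 247. ]
```

carry_out:
  series:
    - [[0,0,0,-0.185,100],[0,0,0,-0.185,100],[0,0,0,-0.185,100],[0,0,0,-0.185,100],[0,0,0,-0.185,100],[0,0,0,-0.185,100],[0,0,0,0,100]]

```text
clock: 11.6
tool_pos: [566.6, 20.4, 298.8]
ee_rot: [0.229, -0.537, 0.802, -0.125]
ft_force: [0.8, -0.0, -0.1]
finger_gap: 85.6
grip_force: 0.0
```

```bash
python3 s.py
```

```text
11.6 q [-0.161  0.394  0.046  2.178 -0.02   0.043  2.649] pos [566.6  20.4 298.8] F [ 0.8 -0.  -0.1] gap 85.6 0.0
tool axes in rack: x [-0.384 -0.893 -0.232] y [-0.774  0.449 -0.447] z [ 0.503  0.008 -0.864] lean deg 30.2
TCP rel row centre (rack axes) [-73.3  64.3 248.8]
```

Works: j5 is now turning. I'll continue.

carry_out:
  series:
    - [[0,0,0,-0.185,100],[0,0,0,-0.185,100],[0,0,0,-0.185,100],[0,0,0,-0.185,100],[0,0,0,-0.185,100],[0,0,0,-0.185,100],[0,0,0,-0.185,100],[0,0,0,-0.185,100],[0,0,0,0,100]]

```text
clock: 12.72
tool_pos: [563.6, 21.6, 292.7]
ee_rot: [-0.086, 0.936, -0.232, 0.249]
ft_force: [-1.6, -1.0, -0.2]
finger_gap: 85.3
grip_force: 0.0
```

```bash
python3 s.py
```

```text
12.725 q [ 0.316  0.454 -0.648  2.179  1.467  0.329  2.651] pos [563.6  21.6 292.7] F [-1.6 -1.  -0.2] gap 85.3 0.0
tool axes in rack: x [ 0.731 -0.532  0.427] y [-0.454 -0.847 -0.277] z [ 0.509  0.009 -0.861] lean deg 30.6
TCP rel row centre (rack axes) [-76.3  65.7 242.7]
```

carry_out:
  series:
    - [[0,0,0,0.185,100],[0,0,0,0.185,100],[0,0,0,0.185,100],[0,0,0,0.185,100],[0,0,0,0.185,100],[0,0,0,0.185,100],[0,0,0,0.185,100],[0,0,0,0.185,100],[0,0,0,0.185,100],[0,0,0,0.185,100],[0,0,0,0.185,100],[0,0,0,0.185,100],[0,0,0,0.185,100],[0,0,0,0.185,100],[0,0,0,0,100]]

```text
clock: 14.6
tool_pos: [564.4, 21.4, 293.2]
ee_rot: [0.264, -0.033, 0.964, 0.013]
ft_force: [0.4, -0.3, 0.3]
finger_gap: 85.8
grip_force: 0.0
```

```bash
python3 s.py
```

```text
14.6 q [ 0.298  0.449 -0.623  2.179  1.465  0.32   0.065] pos [564.4  21.4 293.2] F [ 0.4 -0.3  0.3] gap 85.8 0.0
tool axes in rack: x [-0.86   0.006 -0.51 ] y [0.002 1.    0.008] z [ 0.51   0.005 -0.86 ] lean deg 30.7
TCP rel row centre (rack axes) [-75.6  65.4 243.2]
```

carry_out:
  series:
    - [[2.75,-0.75,4.65,0,100],[2.75,-0.75,4.65,0,100],[0,0,4,0,100],[0,0,4,0,100],[0,0,3,0,100],[0,0,0,0,100]]

```text
clock: 15.35
tool_pos: [619.6, 8.6, 116.6]
ee_rot: [0.259, -0.034, 0.965, 0.005]
ft_force: [-0.6, 0.3, -0.1]
finger_gap: 85.7
grip_force: 0.0
```

```bash
python3 s.py; python3 -c "
from station import snapshot;import cv2
d=snapshot('scene');cv2.imwrite('pics/s1.png',cv2.resize(d['image'][180:290,80:360,::-1],None,fx=2.8,fy=2.8))"
```

```text
15.35 q [ 0.314  0.888 -0.687  2.17   2.184  0.618 -0.509] pos [619.6   8.6 116.6] F [-0.6  0.3 -0.1] gap 85.7 0.0
tool axes in rack: x [-0.866  0.001 -0.5  ] y [ 0.005  1.    -0.008] z [ 0.5   -0.009 -0.866] lean deg 30.0
TCP rel row centre (rack axes) [-21.4  48.6  66.6]
```

View pics/s1.png

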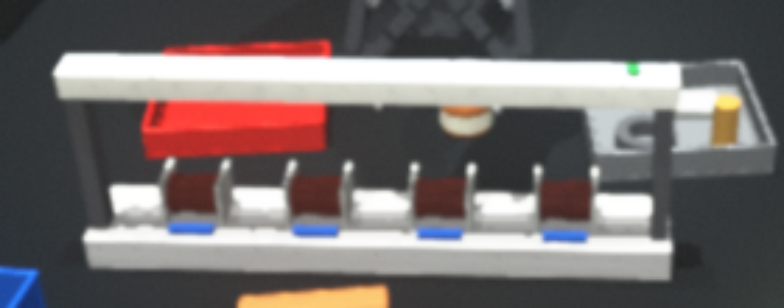

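Scene crop: the third mount from the left at (442,195) is place 2. The open fingers at (380,105) and (515,105) are centred on it. I'll go in and squeeze.

carry_out:
  series:
    - [[0.55,0.1,3.5,0,100],[0.55,0.1,3.45,0,100],[0,0,0,0,100],[0,0,0,0,0],[0,0,0,0,0],[0,0,0,0,0],[0,0,0,0,0],[0,0,0,0,0]]
  squeeze: 30

```text
clock: 16.4
tool_pos: [645.8, 12.9, 55.6]
ee_rot: [0.262, -0.035, 0.964, 0.006]
ft_force: [-2.6, -0.8, 7.5]
finger_gap: 48.5
grip_force: 30.9
```

```bash
python3 s.py
```

```text
16.4 q [ 0.307  1.034 -0.689  2.106  2.28   0.693 -0.533] pos [645.8  12.9  55.6] F [-2.6 -0.8  7.5] gap 48.5 30.9
tool axes in rack: x [-0.862 -0.    -0.506] y [ 0.003  1.    -0.007] z [ 0.506 -0.007 -0.862] lean deg 30.4
TCP rel row centre (rack axes) [ 5.  51.   5.6]
```

Place 2 is firm, with a 48.5 mm gap at 31 N. The fingertips felt a few N from below, so the next one gets a slightly higher grasp at place 3.

carry_out:
  series:
    - [[0,0,0,0,0],[0,0,0,0,100],[0,0,0,0,100],[0,0,0,0,100],[0,0,-3,0,100],[0,0,-3,0,100],[0,-3.4,0,0,100],[0,-3.4,0,0,100],[0,-3.3,0,0,100],[0,0,0,0,100],[0,0,2.8,0,100],[0,0,2.8,0,100],[0,0,0,0,100],[0,0,0,0,0],[0,0,0,0,0],[0,0,0,0,0],[0,0,0,0,0],[0,0,0,0,0],[0,0,0,0,0]]

```text
clock: 18.77
tool_pos: [651.1, -87.2, 59.5]
ee_rot: [0.262, -0.035, 0.964, 0.006]
ft_force: [-1.5, 1.3, 6.4]
finger_gap: 39.3
grip_force: 31.4
```

```bash
python3 s.py
```

```text
18.775 q [ 0.487  1.016 -0.644  2.064  2.352  0.541 -0.42 ] pos [651.1 -87.2  59.5] F [-1.5  1.3  6.4] gap 39.3 31.4
tool axes in rack: x [-0.862 -0.001 -0.507] y [ 0.003  1.    -0.006] z [ 0.507 -0.006 -0.862] lean deg 30.4
TCP rel row centre (rack axes) [  3.  -49.2   9.5]
```

Place 3 is soft, with a 39.3 mm gap. I'll lift it out while working out the tray centre.

carry_out:
  series:
    - [[-0.6,0,-1.05,0,0],[0,0,0,0,0],[0,0,-4,0,0],[0,0,-5,0,0],[0,0,-4,0,0],[0,0,0,0,0]]

```text
clock: 19.52
tool_pos: [584.4, -92.3, 184.3]
ee_rot: [0.262, -0.035, 0.964, 0.005]
ft_force: [0.6, -0.1, -1.1]
finger_gap: 39.5
grip_force: 31.4
```

```bash
python3 s.py; python3 - <<'E'
from h import *
d=dict(np.load("top0.npz"));W=cloud(d);h=cv2.cvtColor(d["image"],cv2.COLOR_RGB2HSV).astype(int);Z=W[...,2]
m=((h[...,0]<12)|(h[...,0]>168))&(h[...,1]>120)&(h[...,2]>90)&(abs(W[...,1]+220)<120)&(abs(W[...,0]-447)<130)
for nm,k in(("rim",m&(Z>24)&(Z<36)),("floor",m&(Z<8))):
    r=rect(W[k]);print(nm,k.sum(),np.round(r[0],1),np.round(r[1],1),round(r[2],1))
c=max(cv2.findContours(m.astype(np.uint8),0,2)[0],key=cv2.contourArea)[:,0]
P=np.array([ray(d,u,v,30) for u,v in c]);r=rect(P);print("outline@30",np.round(r[0],1),np.round(r[1],1),round(r[2],1))
n,s_=np.sin(.0733),np.cos(.0733);D=np.array(r[0])-[644.5,-38.3];print("rack rel",(D@np.array([[s_,-n],[n,s_]])).round(1))
E
```

```text
19.525 q [ 0.52   0.709 -0.624  2.208  2.213  0.375 -0.393] pos [584.4 -92.3 184.3] F [ 0.6 -0.1 -1.1] gap 39.5 31.4
tool axes in rack: x [-0.862 -0.001 -0.506] y [ 0.004  1.    -0.009] z [ 0.506 -0.01  -0.862] lean deg 30.4
TCP rel row centre (rack axes) [-63.9 -49.5 134.3]
rim 482 [ 450.2 -215. ] [150.5 161.1] 11.4
floor 3331 [ 444.9 -222. ] [153.3 171.2] 11.0
outline@30 [ 448.9 -212.8] [152.1 165.6] 11.3
rack rel [-207.9 -159.7]
```

carry_out:
  series:
    - [[3.9,-3.6,-0.4,0,0],[3.9,-3.6,-0.4,0,0],[3.9,-3.55,-0.4,0,0],[1.3,0,2.15,0,0],[0,0,0,0,0]]

```text
clock: 20.15
tool_pos: [484.3, -207.4, 106.4]
ee_rot: [0.26, -0.033, 0.965, 0.007]
ft_force: [-0.1, 0.6, -1.4]
finger_gap: 39.0
grip_force: 31.4
```

```bash
python3 s.py
```

```text
20.15 q [ 0.92   0.916 -0.749  2.373  2.581  0.549 -0.401] pos [ 484.3 -207.4  106.4] F [-0.1  0.6 -1.4] gap 39.0 31.4
tool axes in rack: x [-0.865  0.004 -0.502] y [ 0.006  1.    -0.003] z [ 0.502 -0.006 -0.865] lean deg 30.1
TCP rel row centre (rack axes) [-172.2 -156.9   56.4]
```

carry_out:
  series:
    - [[1.5,0,2.6,0,0],[1.5,0,2.6,0,0],[0.55,0,0.95,0,0],[0,0,0,0,0],[0,0,0,0,0]]

```text
clock: 20.78
tool_pos: [486.2, -207.3, 39.0]
ee_rot: [0.262, -0.035, 0.964, 0.006]
ft_force: [-0.3, -1.1, -1.6]
finger_gap: 39.1
grip_force: 31.4
```

```bash
python3 s.py
```

```text
20.775 q [ 0.912  1.098 -0.741  2.374  2.669  0.715 -0.397] pos [ 486.2 -207.3   39. ] F [-0.3 -1.1 -1.6] gap 39.1 31.4
tool axes in rack: x [-0.863 -0.001 -0.506] y [ 0.003  1.    -0.007] z [ 0.506 -0.008 -0.863] lean deg 30.4
TCP rel row centre (rack axes) [-170.2 -157.   -11. ]
```

carry_out:
  series:
    - [[0.2,0,0.35,0,0],[0,0,0,0,0]]

```text
clock: 21.02
tool_pos: [485.6, -207.7, 34.1]
ee_rot: [0.261, -0.034, 0.965, 0.006]
ft_force: [0.2, 0.5, -0.8]
finger_gap: 39.3
grip_force: 31.4
```

```bash
python3 s.py
```

```text
21.025 q [ 0.913  1.11  -0.739  2.373  2.674  0.723 -0.396] pos [ 485.6 -207.7   34.1] F [ 0.2  0.5 -0.8] gap 39.3 31.4
tool axes in rack: x [-0.863  0.    -0.504] y [ 0.004  1.    -0.007] z [ 0.504 -0.008 -0.863] lean deg 30.3
TCP rel row centre (rack axes) [-170.9 -157.3  -15.9]
```

carry_out:
  series:
    - [[0.08,0,0.13,0,0],[0,0,0,0,85],[0,0,0,0,85],[0,0,0,0,85],[0,0,-2,0,85],[0,0,-4,0,100],[-5.4,0.2,0,0,100],[-5.4,0.2,0,0,100],[-5.4,0.3,0,0,100],[0,0,0,0,100]]

```text
clock: 22.28
tool_pos: [600.3, -190.1, 170.1]
ee_rot: [0.266, -0.037, 0.963, 0.005]
ft_force: [-1.1, -0.2, -0.5]
finger_gap: 85.1
grip_force: 0.0
```

```bash
python3 s.py; python3 -c "
from station import snapshot;import cv2
d=snapshot('top');cv2.imwrite('pics/t1.png',cv2.resize(d['image'][150:320,210:450,::-1],None,fx=3.3,fy=3.3))"
```

```text
22.275 q [ 0.661  0.754 -0.532  2.092  2.336  0.21  -0.312] pos [ 600.3 -190.1  170.1] F [-1.1 -0.2 -0.5] gap 85.1 0.0
tool axes in rack: x [-0.859 -0.005 -0.512] y [-0.    1.   -0.01] z [ 0.512 -0.009 -0.859] lean deg 30.8
TCP rel row centre (rack axes) [ -55.2 -148.1  120.1]
```

View pics/t1.png

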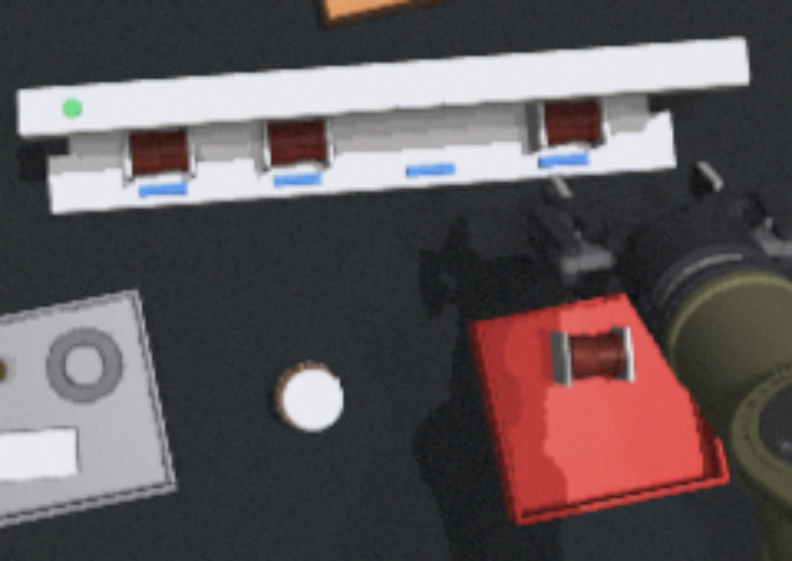

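Mount 3 stands in the tray's far half at (597,355) in the top crop. Place 4 next, its mount at (575,122).

carry_out:
  series:
    - [[0.25,-0.05,4.3,0,100],[0.25,-0.05,4.3,0,100],[0.25,-0.05,4.25,0,100],[0,0,0,0,100],[0,0,0,0,0],[0,0,0,0,0],[0,0,0,0,0],[0,0,0,0,0],[0,0,0,0,0],[0,0,0,0,0]]

```text
clock: 23.58
tool_pos: [652.7, -190.3, 52.8]
ee_rot: [0.262, -0.035, 0.964, 0.006]
ft_force: [-4.3, -0.3, 7.5]
finger_gap: 48.5
grip_force: 32.4
```

```bash
python3 s.py
```

```text
23.575 q [ 0.638  1.022 -0.574  1.972  2.414  0.365 -0.31 ] pos [ 652.7 -190.3   52.8] F [-4.3 -0.3  7.5] gap 48.5 32.4
tool axes in rack: x [-0.863 -0.    -0.505] y [ 0.004  1.    -0.007] z [ 0.505 -0.008 -0.863] lean deg 30.4
TCP rel row centre (rack axes) [  -3.  -152.2    2.8]
```

Place 4 is firm (48.5 mm), so place 1 should be soft. I'll move over and verify.

carry_out:
  series:
    - [[0,0,0,0,100],[0,0,0,0,100],[0,0,0,0,100],[0,0,-4,0,100],[0,0,-4,0,100],[0,6,0,0,100],[0,6,0,0,100],[0,6,0,0,100],[0,6,0,0,100],[0,6,0,0,100],[0,0,0,0,100]]

```text
clock: 24.95
tool_pos: [591.2, 115.1, 119.1]
ee_rot: [0.262, -0.039, 0.964, 0.01]
ft_force: [0.4, -1.1, -0.0]
finger_gap: 85.1
grip_force: 0.0
```

```bash
python3 s.py
```

```text
24.95 q [ 0.123  0.904 -0.772  2.218  2.092  0.787 -0.636] pos [591.2 115.1 119.1] F [ 0.4 -1.1 -0. ] gap 85.1 0.0
tool axes in rack: x [-0.863 -0.006 -0.506] y [-0.007  1.    -0.001] z [ 0.506  0.003 -0.863] lean deg 30.4
TCP rel row centre (rack axes) [-41.9 156.9  69.1]
```

carry_out:
  series:
    - [[-0.35,-0.35,3.9,0,100],[-0.35,-0.35,3.9,0,100],[0,0,0,0,100],[0,0,0,0,100],[0,0,0,0,0],[0,0,0,0,0],[0,0,0,0,0],[0,0,0,0,0],[0,0,0,0,0],[0,0,0,0,0]]

```text
clock: 26.2
tool_pos: [637.7, 104.0, 56.3]
ee_rot: [0.262, -0.035, 0.964, 0.007]
ft_force: [-2.7, 1.2, 9.3]
finger_gap: 39.7
grip_force: 30.9
```

```bash
python3 s.py
```

```text
26.2 q [ 0.139  1.045 -0.726  2.102  2.181  0.793 -0.601] pos [637.7 104.   56.3] F [-2.7  1.2  9.3] gap 39.7 30.9
tool axes in rack: x [-0.862 -0.001 -0.506] y [ 0.002  1.    -0.005] z [ 0.506 -0.005 -0.862] lean deg 30.4
TCP rel row centre (rack axes) [  3.6 142.4   6.3]
```

Place 1 is soft as well (39.7 mm). I'll lift it out and check reach for the near half of the tray.

carry_out:
  series:
    - [[-0.6,0,-1.05,0,0],[0,0,0,0,0],[0,0,-4,0,0],[0,0,-5,0,0],[0,0,-4,0,0],[0,0,0,0,0]]

```text
clock: 26.95
tool_pos: [571.5, 98.8, 181.1]
ee_rot: [0.263, -0.035, 0.964, 0.006]
ft_force: [0.1, 0.0, -1.2]
finger_gap: 39.4
grip_force: 31.4
```

```bash
python3 s.py; python3 - <<'E'
from ik import *
q0=np.array([.913,1.11,-.739,2.373,2.674,.723,-.396])
for x in(-171,-225,-240):
  for z in(-20,60):
    r=ik(*tgt(x,-162,z,30.4,1),q0);print(x,z,round(r.cost,1),r.x.round(2))
E
```

```text
26.95 q [ 0.148  0.743 -0.767  2.25   1.963  0.684 -0.558] pos [571.5  98.8 181.1] F [ 0.1  0.  -1.2] gap 39.4 31.4
tool axes in rack: x [-0.862 -0.001 -0.507] y [ 0.003  1.    -0.007] z [ 0.507 -0.008 -0.862] lean deg 30.5
TCP rel row centre (rack axes) [-62.7 142.  131.1]
-171 -20 0.0 [ 0.96  1.15 -0.72  2.37  2.75  0.69 -0.4 ]
-171 60 0.0 [ 0.99  0.95 -0.78  2.37  2.59  0.52 -0.34]
-225 -20 0.0 [ 1.04  1.18 -0.71  2.49  2.83  0.79 -0.4 ]
-225 60 0.0 [ 1.1   0.99 -0.84  2.48  2.62  0.62 -0.31]
-240 -20 0.0 [ 1.06  1.19 -0.7   2.52  2.86  0.81 -0.4 ]
-240 60 0.0 [ 1.1   0.97 -0.79  2.52  2.72  0.62 -0.39]
```

carry_out:
  series:
    - [[2.4,-4.4,-0.57,0,0],[2.4,-4.4,-0.57,0,0],[2.4,-4.4,-0.57,0,0],[2.4,-4.4,-0.57,0,0],[2.4,-4.4,-0.57,0,0],[2.4,-4.3,-0.57,0,0],[2.4,-4.3,-0.57,0,0],[0,0,0,0,0],[0,0,0,0,0]]

```text
clock: 28.08
tool_pos: [428.6, -218.5, 129.8]
ee_rot: [0.261, -0.034, 0.965, 0.006]
ft_force: [0.6, 0.5, -1.2]
finger_gap: 39.3
grip_force: 31.4
```

```bash
python3 s.py
```

```text
28.075 q [ 1.019  0.853 -0.753  2.478  2.686  0.544 -0.458] pos [ 428.6 -218.5  129.8] F [ 0.6  0.5 -1.2] gap 39.3 31.4
tool axes in rack: x [-0.864  0.002 -0.504] y [ 0.005  1.    -0.005] z [ 0.504 -0.007 -0.864] lean deg 30.3
TCP rel row centre (rack axes) [-228.5 -163.9   79.8]
```

carry_out:
  series:
    - [[1.5,0,2.6,0,0],[1.5,0,2.6,0,0],[1.5,0,2.6,0,0],[0.35,0,0.6,0,0],[0,0,0,0,0],[0,0,0,0,0]]

```text
clock: 28.82
tool_pos: [429.4, -218.7, 34.6]
ee_rot: [0.262, -0.035, 0.964, 0.006]
ft_force: [0.2, 0.1, -1.2]
finger_gap: 39.7
grip_force: 31.5
```

```bash
python3 s.py
```

```text
28.825 q [ 0.992  1.127 -0.715  2.489  2.785  0.802 -0.427] pos [ 429.4 -218.7   34.6] F [ 0.2  0.1 -1.2] gap 39.7 31.5
tool axes in rack: x [-0.863 -0.001 -0.505] y [ 0.003  1.    -0.007] z [ 0.505 -0.008 -0.863] lean deg 30.4
TCP rel row centre (rack axes) [-227.7 -164.2  -15.4]
```

carry_out:
  series:
    - [[0.18,0,0.3,0,0],[0,0,0,0,0],[0,0,0,0,85],[0,0,0,0,85],[0,0,0,0,85],[-1,0,-1.7,0,85],[-2,0,-3.4,0,100],[-2.5,0,-4.3,0,100],[-2.5,0,-4.3,0,100],[-3,0,-5.1,0,100],[-3,5,0,0,100],[-3,5,0,0,100],[-3,5,0,0,100],[0,0,0,0,100],[0,0,0,0,100]]

```text
clock: 30.7
tool_pos: [489.1, -78.3, 286.3]
ee_rot: [0.259, -0.035, 0.965, 0.005]
ft_force: [-0.3, -0.8, 1.1]
finger_gap: 85.5
grip_force: 0.0
```

```bash
python3 s.py; python3 -c "
from station import snapshot;import cv2,numpy as np
a=snapshot('top')['image'][150:320,180:450,::-1];b=snapshot('scene')['image'][180:290,80:360,::-1]
a=cv2.resize(a,(540,340));b=cv2.resize(b,(540,212));cv2.imwrite('pics/f.png',np.vstack([a,b]))"
```

```text
30.7 q [ 0.417  0.358 -0.402  2.346  2.251  0.093 -0.516] pos [489.1 -78.3 286.3] F [-0.3 -0.8  1.1] gap 85.5 0.0
tool axes in rack: x [-0.866 -0.002 -0.5  ] y [ 0.003  1.    -0.009] z [ 0.5   -0.009 -0.866] lean deg 30.0
TCP rel row centre (rack axes) [-158.   -28.5  236.3]
```

View pics/f.png

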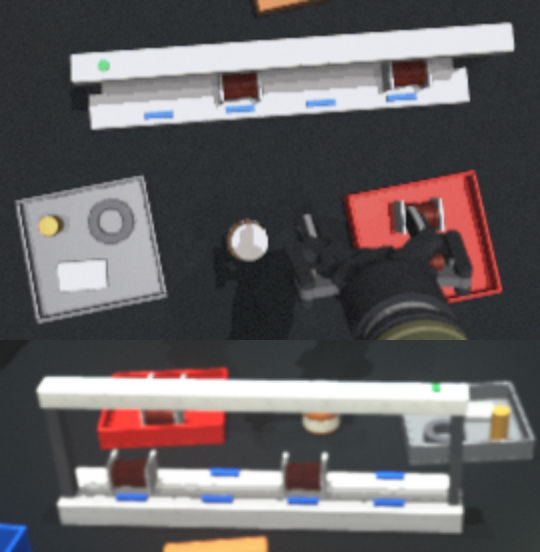

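Both firm mounts stand between their lips ((239,87) and (408,74) in the top half), and the first soft mount is at (417,215) in the tray. The gripper hides the second, so I'll clear the view.

carry_out:
  series:
    - [[0,5,0,0,100],[0,5,0,0,100],[0,5,0,0,100],[0,0,0,0,100],[0,0,0,0,100]]

```text
clock: 31.42
tool_pos: [479.2, 68.9, 284.9]
ee_rot: [0.259, -0.033, 0.965, 0.004]
ft_force: [-0.5, -0.6, -0.0]
finger_gap: 85.6
grip_force: 0.0
```

```bash
python3 s.py; python3 -c "
from station import snapshot;import cv2
a=snapshot('top')['image'][150:320,180:450,::-1];cv2.imwrite('pics/g.png',cv2.resize(a,(780,490)))"
```

```text
31.425 q [-0.135  0.335 -0.266  2.391  1.886  0.255 -0.559] pos [479.2  68.9 284.9] F [-0.5 -0.6 -0. ] gap 85.6 0.0
tool axes in rack: x [-0.866  0.002 -0.5  ] y [ 0.008  1.    -0.009] z [ 0.5   -0.011 -0.866] lean deg 30.0
TCP rel row centre (rack axes) [-157.   119.   234.9]
```

View pics/g.png

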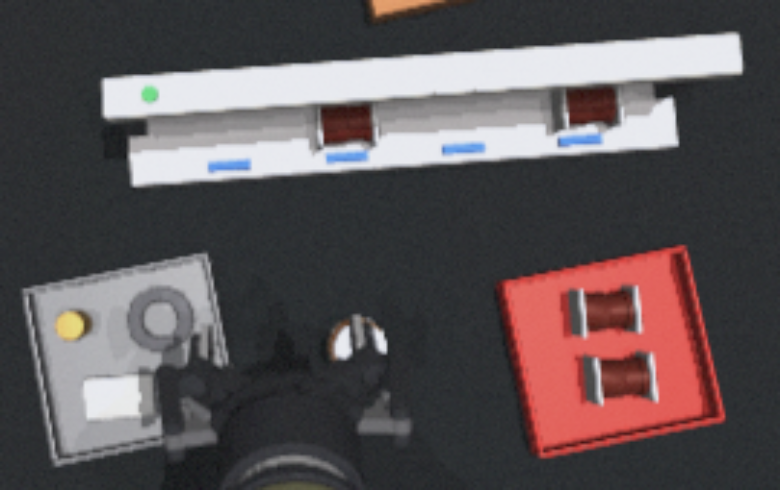

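Both soft mounts stand side by side on the tray floor at (608,310) and (624,378). The firm ones are still in their places, nothing else has moved, and the arm is clear.

```bash
python3 -c "
from station import order;print(order.close_job())"
```

```text
the job is handed in; nothing more can be done
None
```

The job is handed in at about 31 s: the soft mounts (places 1 and 3) stand side by side in the red tray, the firm ones (places 2 and 4) remain in the rack, and nothing else was moved.

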